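# Turn the filter plate over on its drying stand

### The job

Turn the stainless filter plate over its spine like a page, so that it lies fully flat on the other side of its drying stand with its ribbed face up. Do it with the outside of the fingers only, pushing it up from under its free edge, over, and down, without flinging it: never take the plate between the fingers. Leave everything else on the worktop where it is, and finish clear of everything.

Things in the scene. Friction and masses are not known exactly. Their poses are not given: they have to be found in the camera images.
- plate (a joint): hinge of the plate, rad: 0 = level on its starting side (spine's +y), pi/2 = upright, pi = level on the other side; firm stops at 0 and pi. Starts at 0 to 0.25. Stiff hinge (about 0.2 N m friction): the plate (about 0.2 kg) stays wherever it is left and must be pushed all the way down; pushing near the free edge takes 3 to 5 N.
- spine (a point): middle of the hinge line, 60 mm above the worktop, centre of the fixed stand; x along the spine, y level to the plate's starting side, z up. Stand: grey base 170 (x) by 130 (y) by 10 mm, two dark posts 68 mm tall at x = +-78, a dark rest bar each side at y = +-52 mm, top 57.5 mm up. The plate overhangs the base by 50 mm with only the worktop below, so fingers fit in under its free edge.
- free_edge (a point): middle of the plate's free edge, at half its thickness, 115 mm from the spine; y points from the spine out to the edge, x along the spine, z out of the face that is up at the start.
- plate_mid (a point): centre of the flat, rigid stainless steel filter plate, 62.5 mm from the spine, at half its thickness; axes as for free_edge. The plate is 130 mm long along the spine, 5 mm thick and reaches 115 mm out from the spine. Up at the start: the face with rows of dark slots; down: the face with blue ribs.
- filter: twist-lock filter assembly, white cylinder with dark ribs, a grey collar and a grey wing grip, 86 mm across, 106 mm tall, upright and loose; origin at the centre of its underside. Leave alone.
- jar: glass jar with a closed steel twist cap, 76 mm across, 115 mm tall, loose; origin at the centre of its underside. Leave alone.
- soap: green glass soap bottle, 64 mm across, 180 mm tall, loose; origin at the centre of its underside. Leave alone.
- tray: empty aluminium tray 160 mm (x) by 240 mm (y), 22 mm tall, loose; origin at the centre of its underside. Leave alone.
- brush: dish brush lying on the worktop, wooden handle along its x axis with the round head (56 mm across) at +x, from x = -129 to +128 mm; origin near the middle of the handle at the worktop. Leave alone.
- mug: blue mug, 80 mm across and 90 mm tall, handle at its +y, loose; origin at the centre of its underside. Leave alone.
Not all that is in view belongs to the job. What is shaped like the part that bears plate but green is not meant.

How it is judged:
By the outcome, as a careful person would: the job done as asked, in the order asked, and still so for the second after the job is handed in, with the robot touching nothing.
It also fails if it takes over 40 s, if anything falls off the work surface, if the arm or the gripper's body presses on something with over 40 N, if the wrist force passes 120 N, or if a joint passes its speed limit or range.

### The arm

A 6-joint arm with a two-finger parallel gripper is mounted at the origin on the work surface. World frame = base frame: x ahead of the robot, y to its left, z up, the work surface at z = 0. Lengths are in m, angles in degrees, forces in N, time in s.
With the tool pointing down it reaches from about 0.275 to 0.725 m from the base axis. Payload 15.9 kg.
Tool frame: the origin (TCP) lies on the centre line of the jaws, within the pads' length; the fingertips stand 17 mm ahead of it and the grasp point (between the pads) lies 2 mm behind it (r.tcp_to_tips is the z of the fingertips in the tool frame, in m); z points along the fingers, y is the line along which they close (so a half turn about z gives the same grasp; the last joint's range is limited). The gripper opens to 85 mm and grips with 20 to 120 N. Pads are 22 mm wide; open, the fingers measure 114 mm over their backs; the gripper's body (76 mm by 85 mm) begins 54 mm behind the grasp point. The pads swing forward as they close: fully open they stand 13 mm farther back than shut.
Start: joints at [74.771, 12.198, -1.971, 75.831, 0, 90], TCP at [0.131, 0.482, 0.248] pointing down, gripper open.
Joint ranges: [-170.91, 170.91], [-42.67, 98.43], [-65.05, 77.54], [-120.47, 116.71], [-90, 82.35], [-180, 180]. Speed limits (degrees/s): [108.29, 108.29, 136.94, 147.25, 180, 180].

### API

Orientations are given as a 3x3 rotation matrix whose columns are the frame's x, y, z axes.
In Python, from workcell import r, optics, finder gives the robot as it stands.
- The arm moves only by the tool jog_arm, never from a script. Its argument "targets" is a list of rows, each a list of 3 entries, a list of its own where there are three numbers: the shift along the world's x, y, z scaled (see below), then the turn about the world's z scaled (see below), then the gripper's target within -1 to 1 (shut at 1, half-way at 0, fully open at -1). In form: [[[tx, ty, tz], roll, gripper], ...]. A call has 1 to 8 rows; each row shifts and turns the commanded pose from where the row before left it; what a row does not reach is not made up. The controller multiplies each number of a shift by 0.025 m and each number of a turn by 5 degrees. A row lasts 1/12 s, in which the tool goes at most 41.7 mm and 7.16 degrees, less where a joint would pass 70% of its speed; a pose out of reach is approached as far as the arm can. A call with a number of a shift or a turn outside -1 to 1 is refused whole. A call with a gripper value outside its range is refused whole. The fingers move at their own pace and stop on an object; the grip force is fixed at half the most. Time passes only in rows, so rows that do not move let the fingers close. It gives the time, the measured TCP pose, the force, the opening and the grip force at its end, in the units of the state.
- r.read_state(): the state, without advancing time (a new reading comes with each control period).
- optics.get_image(name): name is "scene" or "top" or "wrist"; returns a dict with "img" (400x640x3 uint8, blue, green, red), "camera_matrix" (3x3 intrinsics, pixels), "k1" (the pictures are not rectified: a ray, as slopes to the right and down, at radius r is drawn at 1 + k1 r^2 times it, then the intrinsics apply), "rvec" (rotation vector, rad) and "tvec" (3), from world to camera coordinates, as OpenCV has them; the wrist camera has in their place "mount" (4x4, takes a point from camera to tool coordinates, whose origin is the TCP and whose axes are the flange's). Camera axes: x right, y down, z forward; pixel columns grow to the right and rows downward; lengths in m; the calibration is good to about 2 mm. A picture is of the moment at which its call begins: read the wrist's pose just before it. There is no depth.
- r.finish_job(): hands the job in; it is judged then, once.
Trained networks look in a picture, given as the dict that the camera call returned (one of the last four; its "shot" number tells which), for a name from the list of things; names that differ only in an ending like _2 or _b are one class to them, and where a whole thing is asked for, a point or a joint stands for the part that bears it (a point fixed in the world has none). Each returns a list of dicts, best first, with "p" (0 to 1); they miss things now and then, are a little off and sometimes report something else, mostly with a low value. They report only what shows in the picture. A call takes as long as a camera call. They do not tell look-alikes from the thing itself.
- finder.look_for(thing, picture): "extent" ([left, top, width, height] in pixels, round what is visible of it).
The state is a dict: "clock": time; "qpos": joint angles; "joint_velocities": joint speeds; "effort": joint torques, N m; "ee_pos": TCP position; "orientation": TCP orientation; "ft_force": force on the tool from outside, world axes, zero at the start; "moment": the same for the moment, N m; "opening": finger opening in m; "grip_force": force on a finger pad.
Only numpy, scipy, OpenCV 4.12 (cv2) and the standard library are available. Lean on these libraries where they do the work, as an engineer would, in place of code of your own. Each camera call takes 0.05 s, during which the arm holds its last target. There are 200 camera calls.

## Working session

There is one attempt and no reset: what is moved stays moved. The work goes in short steps, Python scripts to look and compute and a tool call to move; the robot and the scene stay as the last step left them, time stands still between calls to the robot, and variables do not carry over. Pictures are saved under pics/ and viewed, at most 10 in all, crops included, and the job is handed in when it is done.

Besides the shell and the picture viewer there is one more tool, called after "Call:" as a command line: name --argument value ..., lists and objects as JSON in quotes. jog_arm: Moves the arm, as the interface text tells. Its arguments: {"type":"object","properties":{"targets":{"type":"array"}},"required":["targets"]}

```bash
mkdir -p pics; python3 - <<'E'
from workcell import r,optics,finder
import cv2
s=r.read_state();print(s)
for n in("scene","top"):
    d=optics.get_image(n);cv2.imwrite(f"pics/{n}0.png",d["img"])
    print(n,d["camera_matrix"],d["k1"],d["rvec"],d["tvec"])
    for t in("plate","spine","free_edge","filter","jar","soap","tray","brush","mug"):
        try: print(t,[(x["p"],x["extent"]) for x in finder.look_for(t,d)][:4])
        except Exception as e: print(t,e)
E
```

```text
{'clock': 0.0, 'qpos': array([ 7.47718688e+01,  1.22242936e+01, -2.00883297e+00,  7.58316472e+01,
        1.99487291e-03,  8.99988550e+01]), 'joint_velocities': array([ 0.03613813,  0.04206676,  0.03036666, -0.12038774, -0.01240351,
        0.0075892 ]), 'effort': array([ 7.88525140e-04, -6.86158061e+01,  4.87118876e+01,  1.73175865e-02,
        1.05261984e-04,  1.69287722e-05]), 'ee_pos': array([0.13123516, 0.48212957, 0.24781649]), 'orientation': array([[-9.64892886e-01,  2.62643501e-01, -3.30539076e-04],
       [ 2.62643707e-01,  9.64892281e-01, -1.08167508e-03],
       [ 3.48396713e-05, -1.13051460e-03, -9.99999360e-01]]), 'ft_force': array([ 0.23491221, -0.19015277, -0.50691049]), 'moment': array([-0.00020724,  0.00314177, -0.05782021]), 'grip_force': 0.0, 'opening': 0.08526656082687592}
scene [[363.96432261   0.         320.62723834]
 [  0.         363.96432261 200.93020981]
 [  0.           0.           1.        ]] -0.05122276222798307 [ 2.18573113  0.85694431 -0.37835915] [-0.42544488 -0.15349858  1.32552974]
plate [(0.89, [298.3, 146.2, 42.0, 22.3]), (0.77, [320.2, 195.7, 4
[... 592 characters left out ...]
 ]] -0.041882193847542805 [ 2.0951167  -2.151483    0.19003652] [0.0682297  0.5469896  1.38407118]
plate [(0.84, [240.6, 236.8, 56.2, 52.4]), (0.76, [296.0, 148.0, 58.1, 53.4]), (0.37, [135.6, 172.4, 83.6, 63.3])]
spine [(0.75, [297.1, 149.4, 73.2, 69.8]), (0.66, [237.6, 232.7, 80.1, 74.0])]
free_edge [(0.96, [293.9, 147.3, 58.6, 55.3]), (0.74, [238.4, 230.5, 59.0, 60.8])]
filter [(0.86, [469.7, 139.3, 30.8, 31.0])]
jar [(0.79, [476.0, 210.7, 34.6, 26.4]), (0.17, [484.2, 177.3, 39.3, 27.8])]
soap [(0.84, [487.7, 176.7, 32.2, 26.7])]
tray [(0.71, [133.5, 173.6, 88.7, 59.9])]
brush [(0.76, [276.1, 120.1, 82.7, 18.7])]
mug [(0.95, [427.9, 264.4, 36.7, 43.0]), (0.42, [134.2, 174.5, 87.9, 58.0])]
```

View pics/scene0.png

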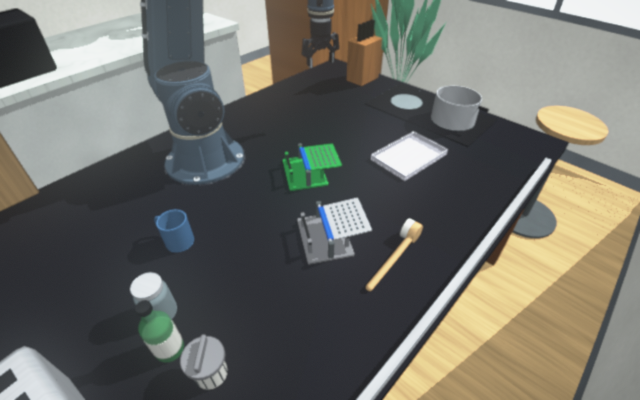

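```bash
python3 -c "
import cv2
i=cv2.imread('pics/top0.png')[90:310,210:410]
cv2.imwrite('pics/crop0.png',cv2.resize(i,None,fx=2.7,fy=2.7,interpolation=cv2.INTER_CUBIC))"
```

```text
(no output)
```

View pics/crop0.png

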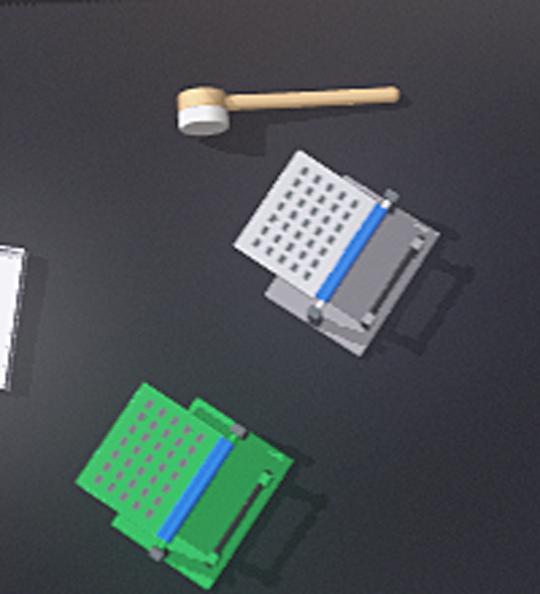

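The grey stand (scene ≈(330,230), top ≈(335,170)) has a stainless plate, matching the description. The green one (scene ≈(310,165), top ≈(278,262)) is the look-alike. The crop confirms the grey one, with its plate on the left of the spine, slots up. I'll fit its pose from the corners.

```bash
cat > h.py <<'E'
import numpy as np,cv2
from workcell import r,optics,finder
def proj(P,d):
    R=cv2.Rodrigues(np.array(d["rvec"],float))[0]
    c=np.atleast_2d(P)@R.T+np.array(d["tvec"]).ravel()
    s=c[:,:2]/c[:,2:];s=s*(1+d["k1"]*(s**2).sum(1,keepdims=True))
    K=np.array(d["camera_matrix"]);return s*K[0,0]+K[:2,2]
def pts(x,y,yaw,th):
    c,s=np.cos(yaw),np.sin(yaw);L=[]
    L+=[[78,0,68],[-78,0,68]]
    L+=[[85,65,10],[85,-65,10],[-85,-65,10],[-85,65,10]]
    for sx in(65,-65): L.append([sx,115*np.cos(th)-2.5*np.sin(th),60+115*np.sin(th)+2.5*np.cos(th)])
    L=np.array(L)/1000
    return L@np.array([[c,s,0],[-s,c,0],[0,0,1]])+[x,y,0]
E
python3 - <<'E'
from h import *
from scipy.optimize import least_squares
d=optics.get_image("top")
# crop px: which post is +x is decided by trying both
A=np.array([[392,194],[316,314],[347,177],[440,235],[361,355],[265,293],[300,151],[233,244]])/2.7+[210,90]
best=None
def solve(A,y0):
    return least_squares(lambda p:(proj(pts(*p),d)-A).ravel(),[.5,0,y0,.1],loss="soft_l1")
for perm in([0,1,2,3,4,5,6,7],[1,0,5,4,3,2,7,6]):
    for y0 in np.arange(-3,3.1,1):
        q=solve(A[perm],y0)
        if best is None or q.cost<best[0].cost: best=(q,perm)
q,perm=best;print(q.x,np.degrees(q.x[2:]),q.cost);print((proj(pts(*q.x),d)-A[perm]).round(1))
s=optics.get_image("scene");print(proj(pts(*q.x),s).round(0))
i=s["img"].copy()
j=cv2.resize(i[180:280,270:400],None,fx=5,fy=5,interpolation=cv2.INTER_CUBIC)
for u in proj(pts(*q.x),s): cv2.circle(j,tuple(int(v) for v in (u-[270,180])*5+2),4,(0,0,255),1)
for n,u in enumerate(proj(pts(*q.x),s)): cv2.putText(j,str(n),tuple(int(v) for v in (u-[270,180])*5+6),0,.5,(0,255,255))
cv2.imwrite("pics/fit.png",j)
# other things on worktop (ground positions of box centres)
def gnd(u,d,z=0):
    return least_squares(lambda p:(proj([[p[0],p[1],z]],d)-u).ravel(),[.5,0]).x
for t,z in(("tray",.02),("brush",.02),("mug",.09)):
    for x in finder.look_for(t,d)[:1]:
        l,tp,w,h=x["extent"];print(t,gnd([l,tp],d,z),gnd([l+w,tp+h],d,z))
print("green",gnd(np.array([185,465])/2.7+[210,90],d,.03), [gnd(np.array(c)/2.7+[210,90],d,.06).round(3) for c in((145,383),(77,483),(240,430),(157,553))])
E
```

```text
[ 0.57607066  0.01383999 -0.60946858  0.06296757] [-34.91997751   3.60777625] 2.1808478768104647
[[ 0.3  0.7]
 [-0.4 -0.7]
 [-0.3 -1.3]
 [ 0.5 -0.5]
 [-0.3  0.7]
 [-0.2  0.5]
 [-0.  -0.4]
 [ 0.5  0.5]]
[[329. 242.]
 [317. 202.]
 [353. 254.]
 [306. 262.]
 [295. 218.]
 [338. 211.]
 [370. 231.]
 [356. 199.]]
tray [0.63020323 0.65551055] [0.4467104  0.38334687]
brush [0.79207459 0.21004145] [ 0.72433352 -0.04386082]
mug [ 0.3333687  -0.22895778] [ 0.21622004 -0.31634951]
green [0.35258616 0.20539335] [array([0.441, 0.245]), array([0.335, 0.318]), array([0.387, 0.143]), array([0.259, 0.233])]
```

View pics/fit.png

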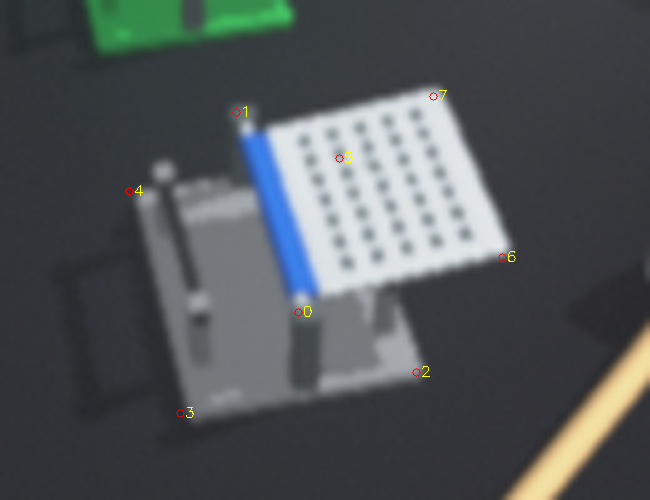

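```bash
python3 - <<'E'
from h import *
from scipy.optimize import least_squares
d=optics.get_image("top");s=optics.get_image("scene")
A=np.array([[392,194],[316,314],[347,177],[440,235],[361,355],[265,293],[300,151],[233,244]])/2.7+[210,90]
ps=[0,1,2,3,4,5,6,7]
B=np.array([[303,300],[243,112],[422,370],[190,415],[145,198],[0,0],[508,248],[440,88]])/5.+[270,180]
for perm in([0,1,2,3,4,5,6,7],[1,0,5,4,3,2,7,6]):
  idx=[0,1,2,3,4,6,7]
  def f(p):
    P=pts(*p);return np.r_[(proj(P,d)-A[perm]).ravel(),(proj(P,s)-B)[idx].ravel()]
  q=least_squares(f,[.576,.014,-.61,.1],loss="soft_l1");print(q.x,q.cost,f(q.x).round(1))
x,y,yaw,th=q.x if 0 else least_squares(lambda p:np.r_[(proj(pts(*p),d)-A).ravel(),(proj(pts(*p),s)-B)[idx].ravel()],[.576,.014,-.61,.1],loss="soft_l1").x
for n in("y",):
  e=np.array([-np.sin(yaw),np.cos(yaw)]);print("spine",x,y,"ydir",e,"edge",np.array([x,y])+.115*e)
E
```

```text
[ 0.5781998   0.01514223 -0.60218019  0.10192209] 10.285019449267923 [-0.3 -0.1 -0.7 -1.3 -0.9 -2.  -0.1 -1.4 -0.5  0.  -0.6  0.1 -0.7 -1.2
  0.1 -0.1 -0.2  2.2 -1.  -0.2 -0.4  0.1 -1.1 -0.4 -3.  -1.5 -0.5  0.2
 -1.1  0.1]
[ 0.58001234  0.01649491 -0.59233488  0.09535783] 549.046548283429 [ 27.1 -45.2 -29.1  42.7  28.6 -45.5  28.6 -46.7 -29.9  43.8 -31.3  42.8
  23.3 -36.  -25.3  34.3   1.    2.2  -0.5  -0.1   0.6  -0.1   0.1  -0.2
  -2.4  -1.2   0.4   0.1  -0.6   0.1]
spine 0.578199799090629 0.015142232127497397 ydir [0.56644052 0.82410263] edge [0.64334046 0.10991403]
```

Call:
jog_arm --targets '[[[0.97,-0.62,0],-1,1],[[0.97,-0.62,0],-1,1],[[0.97,-0.62,0],-1,1],[[0.97,-0.62,0],-1,1],[[0.97,-0.62,0],-1,1],[[0.97,-0.62,0],-1,1],[[0.97,-0.62,0],-1,1],[[0.97,-0.62,0],-1,1]]'

```text
clock: 2.02
ee_pos: [0.3264, 0.3575, 0.2484]
orientation: [[-0.567, 0.824, 0.0], [0.824, 0.567, 0.0], [0.0, 0.0, -1.0]]
ft_force: [0.2, 0.4, -0.1]
opening: 0.0002
grip_force: 0.0
```

Call:
jog_arm --targets '[[[0.97,-0.62,0],-1,1],[[0.97,-0.62,0],-1,1],[[0.97,-0.62,0],-1,1],[[0.97,-0.62,0],-1,1],[[0.97,-0.62,0],-1,1],[[0.97,-0.62,0],-1,1],[[0.97,-0.62,0],-1,1],[[0.97,-0.62,0],-1,1]]'

```text
clock: 2.68
ee_pos: [0.5205, 0.2334, 0.2483]
orientation: [[0.096, 0.995, 0.0], [0.995, -0.096, 0.0], [0.0, 0.0, -1.0]]
ft_force: [0.2, 1.6, -0.1]
opening: -0.0
grip_force: 0.0
```

Call:
jog_arm --targets '[[[0.97,-0.62,0],-1,1],[[0.97,-0.62,0],-1,1],[[0.97,-0.62,0],-1,1],[[0.97,-0.62,0],-1,1],[[0.97,-0.62,0],-1,1],[[0.97,-0.62,0],-1,1],[[0,0,0],0,1],[[0,0,0],0,1]]'

```text
clock: 3.35
ee_pos: [0.6656, 0.1404, 0.2471]
orientation: [[0.578, 0.816, -0.001], [0.816, -0.578, -0.0], [-0.001, -0.001, -1.0]]
ft_force: [-0.2, -0.3, -0.0]
opening: 0.0002
grip_force: 0.0
```

Call:
jog_arm --targets '[[[0,0,-0.98],0,1],[[0,0,-0.98],0,1],[[0,0,-0.98],0,1],[[0,0,-0.98],0,1],[[0,0,-0.98],0,1],[[0,0,-0.98],0,1],[[0,0,-0.98],0,1],[[0,0,-0.98],0,1]]'

```text
clock: 4.02
ee_pos: [0.664, 0.1422, 0.0517]
orientation: [[0.575, 0.818, 0.0], [0.818, -0.575, 0.0], [0.0, 0.0, -1.0]]
ft_force: [0.5, 1.1, -0.8]
opening: -0.0002
grip_force: 0.0
```

Call:
jog_arm --targets '[[[-0.2,-0.29,0],0,1],[[-0.1,-0.15,0],0,1],[[0,0,0],0,1]]'

```text
clock: 4.27
ee_pos: [0.657, 0.1299, 0.0541]
orientation: [[0.577, 0.817, 0.001], [0.817, -0.577, 0.0], [0.001, 0.001, -1.0]]
ft_force: [-0.2, -0.0, 0.9]
opening: 0.0
grip_force: 0.0
```

```bash
cat > look.py <<'E'
from h import *
import sys
n=sys.argv[1];s=optics.get_image("scene");t=optics.get_image("top")
a=cv2.resize(s["img"][130:280,250:400],(500,500),interpolation=3);b=cv2.resize(t["img"][120:220,260:360],(300,300),interpolation=3)
c=np.zeros((500,800,3),np.uint8);c[:,:500]=a;c[:300,500:]=b;cv2.imwrite(f"pics/{n}.png",c)
st=r.read_state();print(st["clock"],st["ee_pos"].round(4),st["ft_force"].round(1))
E
python3 look.py a1
```

```text
4.3667 [0.6581 0.1305 0.0546] [ 0.6 -0.7  0.1]
```

View pics/a1.png

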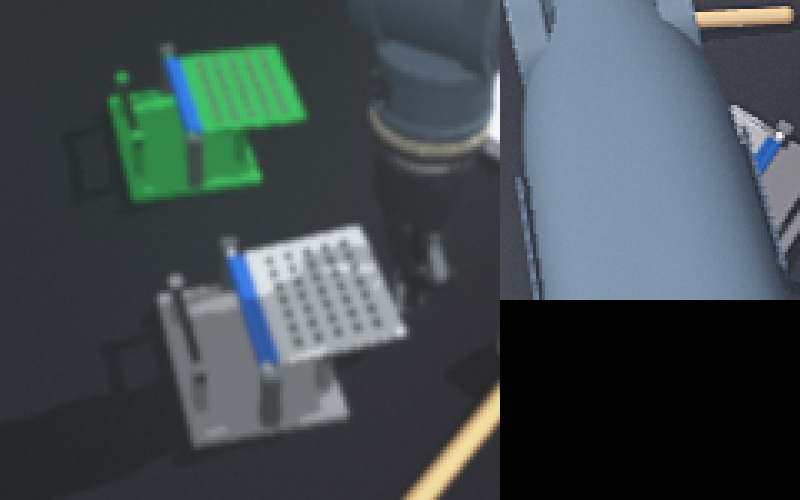

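Panel shows the closed fingers (≈(410,290)) just outside the plate's free edge, near its middle. I'll close the gap gently.

Call:
jog_arm --targets '[[[-0.14,-0.2,0],0,1],[[-0.09,-0.13,0],0,1],[[0,0,0],0,1]]'

```text
clock: 4.62
ee_pos: [0.6514, 0.1215, 0.0529]
orientation: [[0.577, 0.817, 0.001], [0.817, -0.577, -0.0], [0.0, 0.0, -1.0]]
ft_force: [0.8, -0.1, 0.1]
opening: 0.0001
grip_force: 0.0
```

Call:
jog_arm --targets '[[[-0.05,-0.07,0],0,1],[[0,0,0],0,1]]'

```text
clock: 4.78
ee_pos: [0.6502, 0.1202, 0.0524]
orientation: [[0.577, 0.817, 0.0], [0.817, -0.577, -0.0], [0.0, 0.0, -1.0]]
ft_force: [0.2, -0.6, -0.4]
opening: -0.0003
grip_force: 0.0
```

Call:
jog_arm --targets '[[[-0.05,-0.07,0],0,1],[[0,0,0],0,1]]'

```text
clock: 4.95
ee_pos: [0.6499, 0.1194, 0.0528]
orientation: [[0.576, 0.817, 0.002], [0.817, -0.576, 0.002], [0.002, 0.001, -1.0]]
ft_force: [5.2, 6.0, 1.4]
opening: -0.0003
grip_force: 0.0
```

Call:
jog_arm --targets '[[[-0.02,-0.03,0.1],0,1],[[-0.02,-0.03,0.1],0,1],[[-0.01,-0.02,0.1],0,1],[[-0.01,-0.02,0.1],0,1]]'

```text
clock: 5.28
ee_pos: [0.6487, 0.1177, 0.0629]
orientation: [[0.576, 0.817, 0.002], [0.817, -0.576, 0.003], [0.004, 0.0, -1.0]]
ft_force: [6.2, 11.6, -0.8]
opening: 0.0002
grip_force: 6.9
```

Call:
jog_arm --targets '[[[-0.01,-0.02,0.13],0,1],[[-0.01,-0.02,0.13],0,1],[[-0.02,-0.03,0.13],0,1],[[-0.02,-0.03,0.13],0,1]]'

```text
clock: 5.62
ee_pos: [0.647, 0.1151, 0.0759]
orientation: [[0.576, 0.817, 0.002], [0.817, -0.576, 0.002], [0.003, 0.0, -1.0]]
ft_force: [4.9, 9.4, -0.9]
opening: -0.0001
grip_force: 5.3
```

```bash
python3 look.py a2
```

```text
5.7167 [0.647  0.115  0.0763] [3.  9.2 3.5]
```

View pics/a2.png

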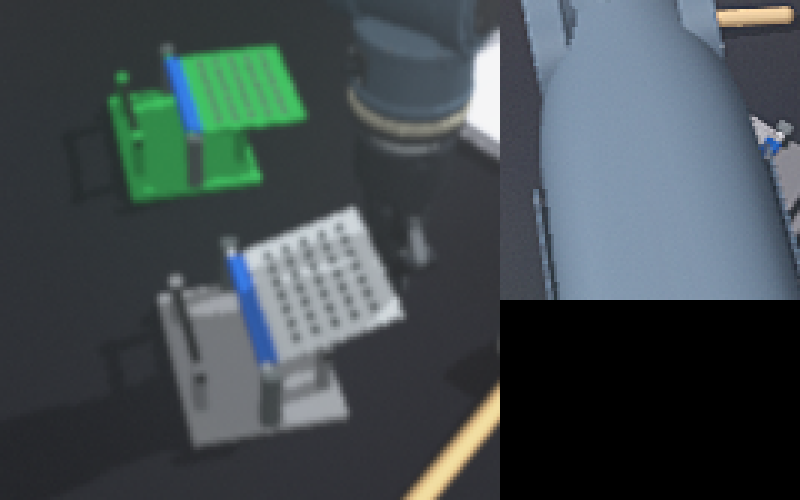

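Panel shows the free edge lifted about 20 mm (corner from ≈(360,226) to (352,208)), with the plate following the fingers. I'll continue along the arc.

Call:
jog_arm --targets '[[[-0.02,-0.03,0.11],0,1],[[-0.02,-0.03,0.11],0,1],[[-0.02,-0.03,0.11],0,1],[[-0.02,-0.03,0.11],0,1],[[-0.03,-0.04,0.1],0,1],[[-0.03,-0.04,0.1],0,1],[[-0.03,-0.04,0.1],0,1],[[-0.03,-0.04,0.1],0,1]]'

```text
clock: 6.38
ee_pos: [0.642, 0.1079, 0.097]
orientation: [[0.576, 0.817, 0.002], [0.817, -0.576, 0.002], [0.003, 0.0, -1.0]]
ft_force: [4.6, 8.7, 2.3]
opening: 0.0001
grip_force: 4.6
```

Call:
jog_arm --targets '[[[-0.03,-0.05,0.1],0,1],[[-0.03,-0.05,0.1],0,1],[[-0.04,-0.05,0.1],0,1],[[-0.04,-0.05,0.1],0,1],[[-0.04,-0.05,0.09],0,1],[[-0.04,-0.06,0.09],0,1],[[-0.04,-0.06,0.09],0,1],[[-0.04,-0.06,0.09],0,1]]'

```text
clock: 7.05
ee_pos: [0.6346, 0.0971, 0.1162]
orientation: [[0.576, 0.817, 0.002], [0.817, -0.576, 0.002], [0.003, 0.001, -1.0]]
ft_force: [4.4, 8.0, 3.9]
opening: 0.0001
grip_force: 4.5
```

Call:
jog_arm --targets '[[[-0.05,-0.07,0.11],0,1],[[-0.05,-0.07,0.11],0,1],[[-0.05,-0.07,0.11],0,1],[[-0.05,-0.07,0.11],0,1],[[-0.05,-0.07,0.11],0,1],[[-0.05,-0.07,0.11],0,1],[[-0.05,-0.07,0.11],0,1],[[-0.05,-0.07,0.11],0,1]]'

```text
clock: 7.72
ee_pos: [0.6233, 0.0817, 0.1374]
orientation: [[0.577, 0.817, -0.001], [0.817, -0.577, 0.0], [-0.0, -0.0, -1.0]]
ft_force: [1.4, 1.8, -0.6]
opening: 0.0002
grip_force: 1.1
```

Call:
jog_arm --targets '[[[-0.05,-0.08,0.09],0,1],[[-0.05,-0.08,0.09],0,1],[[-0.05,-0.08,0.09],0,1],[[-0.06,-0.08,0.09],0,1],[[-0.05,-0.08,0.09],0,1],[[-0.05,-0.08,0.09],0,1],[[-0.05,-0.08,0.09],0,1],[[-0.06,-0.08,0.09],0,1]]'

```text
clock: 8.38
ee_pos: [0.613, 0.0657, 0.1555]
orientation: [[0.577, 0.817, 0.0], [0.817, -0.577, -0.0], [-0.0, 0.0, -1.0]]
ft_force: [1.9, 1.2, -1.4]
opening: 0.0001
grip_force: 1.0
```

```bash
python3 look.py a3
```

```text
8.4833 [0.613  0.0656 0.1558] [-0.1 -0.1  0.3]
```

View pics/a3.png

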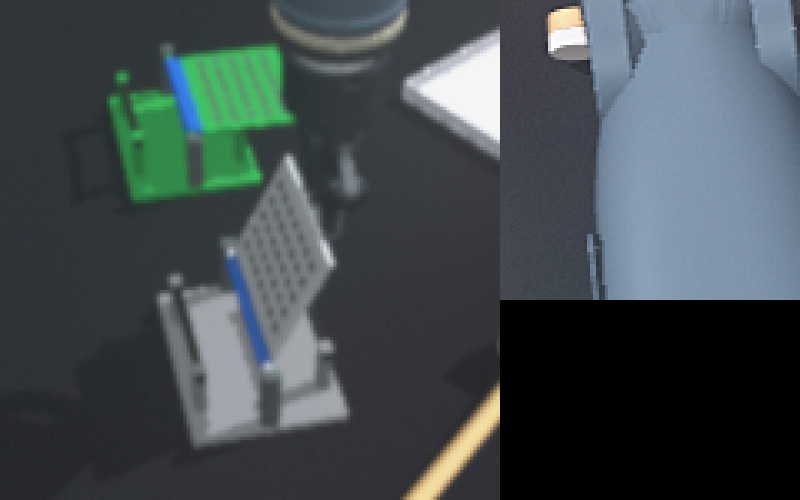

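Panel shows the plate at ~65°, free edge resting against the fingers at ≈(320,215). I'll continue to upright.

Call:
jog_arm --targets '[[[-0.06,-0.09,0.06],0,1],[[-0.06,-0.09,0.06],0,1],[[-0.06,-0.09,0.06],0,1],[[-0.07,-0.09,0.06],0,1],[[-0.06,-0.09,0.06],0,1],[[-0.06,-0.09,0.06],0,1],[[-0.06,-0.09,0.06],0,1],[[-0.07,-0.09,0.06],0,1]]'

```text
clock: 9.15
ee_pos: [0.6004, 0.0477, 0.1675]
orientation: [[0.577, 0.817, 0.0], [0.817, -0.577, -0.0], [-0.0, 0.0, -1.0]]
ft_force: [1.3, 1.6, -0.6]
opening: 0.0
grip_force: 1.0
```

Call:
jog_arm --targets '[[[-0.06,-0.09,0.03],0,1],[[-0.06,-0.09,0.03],0,1],[[-0.06,-0.09,0.03],0,1],[[-0.07,-0.09,0.03],0,1],[[-0.06,-0.09,0.03],0,1],[[-0.06,-0.09,0.03],0,1],[[-0.06,-0.09,0.03],0,1],[[-0.07,-0.09,0.03],0,1]]'

```text
clock: 9.82
ee_pos: [0.5879, 0.0297, 0.1733]
orientation: [[0.577, 0.817, -0.0], [0.817, -0.577, -0.0], [-0.0, -0.0, -1.0]]
ft_force: [1.8, 2.3, -0.8]
opening: 0.0002
grip_force: 1.0
```

Call:
jog_arm --targets '[[[-0.08,-0.11,0],0,1],[[-0.08,-0.11,0],0,1],[[-0.08,-0.11,0],0,1],[[-0.08,-0.12,0],0,1],[[-0.08,-0.11,0],0,1],[[-0.08,-0.11,0],0,1],[[-0.08,-0.11,0],0,1],[[-0.08,-0.12,0],0,1]]'

```text
clock: 10.48
ee_pos: [0.5718, 0.0072, 0.1733]
orientation: [[0.577, 0.817, -0.0], [0.817, -0.577, 0.0], [-0.0, -0.0, -1.0]]
ft_force: [1.6, 2.5, -1.2]
opening: 0.0001
grip_force: 1.0
```

Call:
jog_arm --targets '[[[-0.08,-0.11,-0.03],0,1],[[-0.08,-0.11,-0.03],0,1],[[-0.08,-0.11,-0.04],0,1],[[-0.08,-0.12,-0.05],0,1],[[-0.08,-0.11,-0.05],0,1],[[-0.08,-0.11,-0.06],0,1],[[-0.08,-0.11,-0.06],0,1],[[-0.08,-0.11,-0.07],0,1]]'

```text
clock: 11.15
ee_pos: [0.5559, -0.0152, 0.1635]
orientation: [[0.577, 0.817, 0.0], [0.817, -0.577, -0.0], [-0.0, 0.0, -1.0]]
ft_force: [1.8, 0.9, 0.9]
opening: 0.0
grip_force: 0.8
```

```bash
python3 look.py a4
```

```text
11.25 [ 0.5556 -0.0153  0.1633] [-0.1 -0.  -0.1]
```

View pics/a4.png

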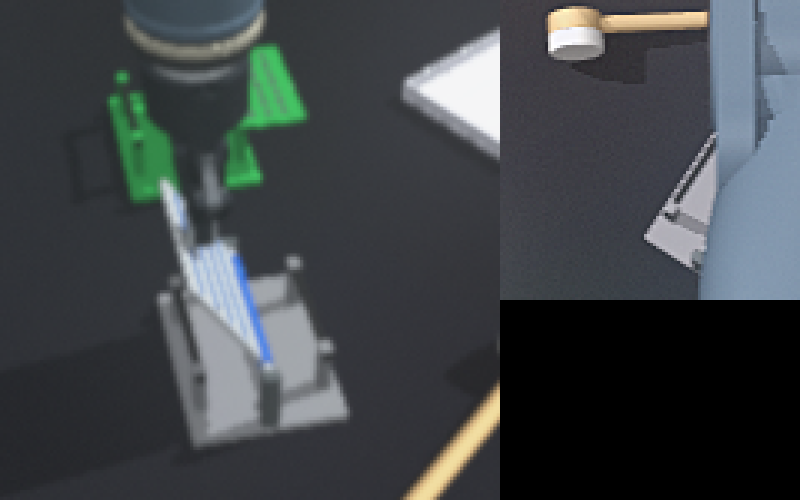

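Panel: plate past upright, ribbed face showing, fingertips pushing on it near the free edge at ≈(210,240). Next, over and down.

Call:
jog_arm --targets '[[[-0.07,-0.1,-0.08],0,1],[[-0.07,-0.1,-0.08],0,1],[[-0.07,-0.1,-0.08],0,1],[[-0.07,-0.1,-0.09],0,1],[[-0.06,-0.1,-0.09],0,1],[[-0.06,-0.09,-0.09],0,1],[[-0.06,-0.09,-0.1],0,1],[[-0.06,-0.09,-0.1],0,1]]'

```text
clock: 11.92
ee_pos: [0.5428, -0.0343, 0.1455]
orientation: [[0.577, 0.817, -0.0], [0.817, -0.577, 0.0], [-0.0, -0.0, -1.0]]
ft_force: [0.2, 1.2, 1.6]
opening: 0.0001
grip_force: 0.7
```

Call:
jog_arm --targets '[[[-0.06,-0.08,-0.11],0,1],[[-0.06,-0.08,-0.11],0,1],[[-0.05,-0.08,-0.12],0,1],[[-0.05,-0.07,-0.12],0,1],[[-0.05,-0.07,-0.12],0,1],[[-0.04,-0.06,-0.12],0,1],[[-0.04,-0.06,-0.12],0,1],[[-0.04,-0.06,-0.12],0,1]]'

```text
clock: 12.58
ee_pos: [0.5332, -0.0482, 0.122]
orientation: [[0.577, 0.817, -0.0], [0.817, -0.577, 0.0], [-0.0, -0.0, -1.0]]
ft_force: [-0.1, 0.5, 1.2]
opening: -0.0002
grip_force: 0.6
```

Call:
jog_arm --targets '[[[-0.03,-0.05,-0.12],0,1],[[-0.03,-0.05,-0.12],0,1],[[-0.03,-0.04,-0.12],0,1],[[-0.02,-0.03,-0.12],0,1],[[-0.02,-0.03,-0.11],0,1],[[-0.02,-0.03,-0.11],0,1],[[-0.02,-0.02,-0.11],0,1],[[-0.01,-0.02,-0.11],0,1]]'

```text
clock: 13.25
ee_pos: [0.5288, -0.0549, 0.099]
orientation: [[0.577, 0.817, 0.0], [0.817, -0.577, -0.0], [-0.0, 0.0, -1.0]]
ft_force: [-0.0, -1.1, 0.9]
opening: 0.0001
grip_force: 0.5
```

Call:
jog_arm --targets '[[[-0.01,-0.02,-0.1],0,1],[[-0.01,-0.01,-0.1],0,1],[[0,-0.01,-0.1],0,1],[[0,0,-0.1],0,1],[[0,0,-0.08],0,1],[[0,0,0],0,1]]'

```text
clock: 13.75
ee_pos: [0.5282, -0.0558, 0.0869]
orientation: [[0.577, 0.817, -0.0], [0.817, -0.577, 0.0], [-0.0, -0.0, -1.0]]
ft_force: [-1.4, 0.0, 0.4]
opening: -0.0002
grip_force: 0.0
```

Call:
jog_arm --targets '[[[0,0,-0.08],0,1],[[0,0,-0.06],0,1],[[0,0,0],0,1]]'

```text
clock: 14.0
ee_pos: [0.5283, -0.0558, 0.0836]
orientation: [[0.577, 0.817, -0.0], [0.817, -0.577, 0.0], [-0.0, -0.0, -1.0]]
ft_force: [0.2, 0.4, 0.4]
opening: -0.0001
grip_force: 0.0
```

Call:
jog_arm --targets '[[[0,0,-0.06],0,1],[[0,0,0],0,1]]'

```text
clock: 14.17
ee_pos: [0.5283, -0.0558, 0.0821]
orientation: [[0.577, 0.817, -0.0], [0.817, -0.577, 0.0], [-0.0, -0.0, -1.0]]
ft_force: [-0.0, 0.5, 0.7]
opening: 0.0
grip_force: 0.0
```

Call:
jog_arm --targets '[[[0,0,-0.06],0,1],[[0,0,0],0,1]]'

```text
clock: 14.33
ee_pos: [0.5283, -0.0558, 0.0806]
orientation: [[0.577, 0.817, -0.0], [0.817, -0.577, 0.0], [-0.0, -0.0, -1.0]]
ft_force: [0.3, -0.2, -0.3]
opening: -0.0002
grip_force: 0.0
```

Call:
jog_arm --targets '[[[0,0,-0.04],0,1],[[0,0,0],0,1]]'

```text
clock: 14.5
ee_pos: [0.5283, -0.0558, 0.0797]
orientation: [[0.577, 0.817, -0.0], [0.817, -0.577, 0.0], [-0.0, -0.0, -1.0]]
ft_force: [-0.2, 0.2, -0.3]
opening: 0.0006
grip_force: 0.0
```

Call:
jog_arm --targets '[[[0,0,-0.04],0,1],[[0,0,0],0,1]]'

```text
clock: 14.67
ee_pos: [0.5284, -0.0558, 0.0794]
orientation: [[0.577, 0.817, 0.0], [0.817, -0.577, -0.0], [0.0, 0.0, -1.0]]
ft_force: [-4.1, 0.6, 11.5]
opening: -0.0
grip_force: 5.6
```

Call:
jog_arm --targets '[[[0,0,-0.04],0,1],[[0,0,0],0,1]]'

```text
clock: 14.83
ee_pos: [0.5285, -0.0559, 0.0792]
orientation: [[0.577, 0.817, 0.001], [0.817, -0.577, -0.0], [0.001, 0.001, -1.0]]
ft_force: [-9.9, 0.8, 26.6]
opening: -0.0001
grip_force: 13.4
```

```bash
python3 look.py a5
```

```text
14.9333 [ 0.5285 -0.0559  0.0792] [-10.1   1.3  27.5]
```

View pics/a5.png

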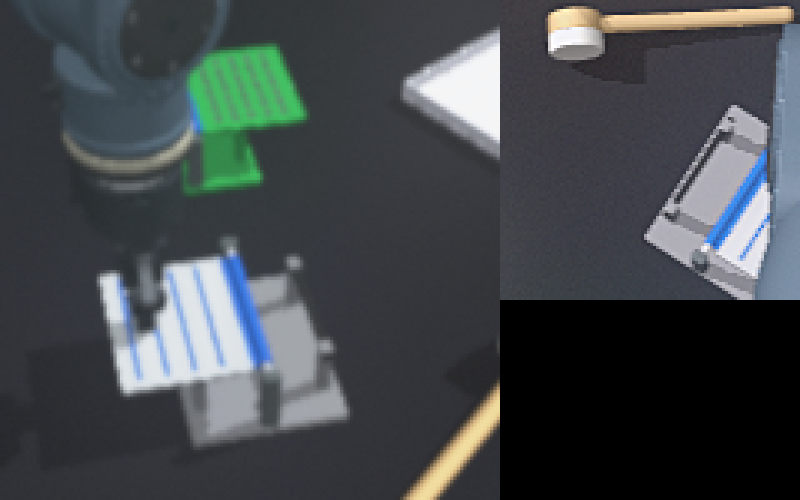

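The plate lies flat, ribs up, at its firm stop (contact height 62 mm, force rising sharply). I'll retreat straight up.

Call:
jog_arm --targets '[[[0,0,0.2],0,1],[[0,0,0.5],0,1],[[0,0,0.9],0,1],[[0,0,0.9],0,1],[[0,0,0.9],0,1],[[0,0,0.9],0,1],[[0,0,0.9],0,1],[[0,0,0.9],0,1]]'

```text
clock: 15.6
ee_pos: [0.5282, -0.0558, 0.2315]
orientation: [[0.577, 0.817, 0.0], [0.817, -0.577, 0.0], [0.0, 0.0, -1.0]]
ft_force: [-0.2, 0.2, 0.0]
opening: 0.0002
grip_force: 0.0
```

Call:
jog_arm --targets '[[[-0.5,0.9,0],0,1],[[-0.5,0.9,0],0,1],[[-0.5,0.9,0],0,1],[[-0.5,0.9,0],0,1],[[-0.5,0.9,0],0,1],[[-0.5,0.9,0],0,1],[[-0.5,0.9,0],0,1],[[-0.5,0.9,0],0,1]]'

```text
clock: 16.27
ee_pos: [0.4276, 0.1251, 0.2304]
orientation: [[0.577, 0.817, 0.0], [0.817, -0.577, 0.0], [0.0, 0.0, -1.0]]
ft_force: [0.6, 0.4, -0.8]
opening: 0.0001
grip_force: 0.0
```

Call:
jog_arm --targets '[[[0,0.9,0],0,1],[[0,0.9,0],0,1],[[0,0.9,0],0,1],[[0,0.9,0],0,1],[[0,0.5,0],0,1],[[0,0,0],0,1],[[0,0,0],0,1],[[0,0,0],0,1]]'

```text
clock: 16.93
ee_pos: [0.4283, 0.2259, 0.2303]
orientation: [[0.577, 0.817, -0.0], [0.817, -0.577, -0.0], [-0.0, 0.0, -1.0]]
ft_force: [0.4, -0.5, 0.0]
opening: -0.0
grip_force: 0.0
```

```bash
python3 look.py a6
```

```text
17.0333 [0.4284 0.2258 0.2304] [0.2 0.5 0.8]
```

View pics/a6.png

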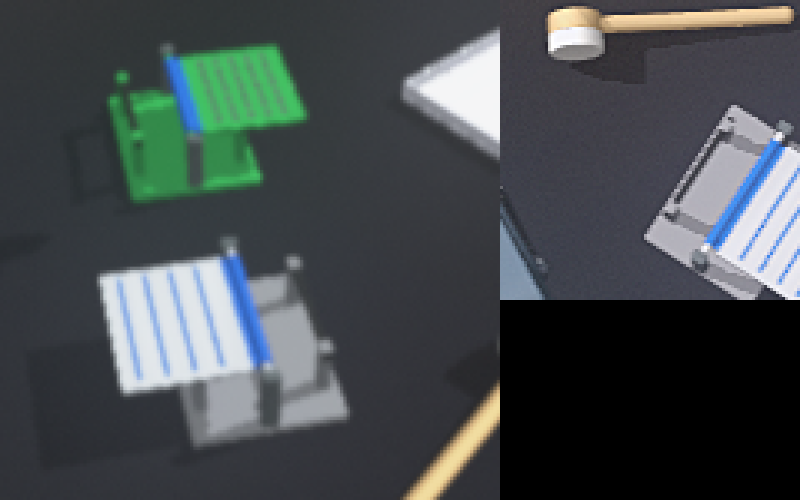

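The plate lies flat on the other side, ribs up, with corners at (100,275) and (123,390), the same as while it was pressed down. The brush, green stand and tray haven't moved, and the arm is clear.

```bash
python3 -c "
from workcell import r
print(r.finish_job())"
```

```text
the job is handed in; nothing more can be done
None
```

The stainless plate is turned over and lies flat, ribbed face up, on the other side of its stand, pushed only with the outside of the closed fingers. The arm is clear, and the job was handed in at about 17 s.

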